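# Slide the tin between the cartridges

## Task

Stow the flat metal tin behind the cartridges: with the fingertips, push it along the tray floor through the narrow gap between the flat ends of the two strapped-down cartridges, until all of it lies beyond them on the far side of the tray, roughly square to the gap and straight behind it. Only push it, gently: do not pinch, lift or tip it and do not force it against anything. Leave the other things in and around the tray where they are.

Things in the scene. Friction and masses are not known exactly. Their poses are not given: they have to be found in the camera images.
- tin_center (a point): Flat rectangular bare-metal tin with a lid, loose, about 150 g (varies), 60 mm long (its x) x 50 mm wide (its y) x 22 mm high. The point is its centre, 11 mm above its underside; z is up. It starts on the robot's side of the cartridges, up to 13 cm sideways of the gap and turned up to 0.4 rad from square to it.
- gap (a point): Middle of the gap between the facing flat ends of the cartridges, 11 mm above the tray floor. x runs level through the gap, away from the robot; y along the cartridges, to the robot's left; z up. The gap is 56 mm wide (y -28 to +28 mm) and 48 mm long (x -24 to +24 mm).
- cartridges: Two white capped cartridges lying end to end in one line across the tray, strapped down, immovable, caps outwards; each 176 mm long with cap, 48 mm in diameter, end rims slightly rounded; tops 51 mm above the tray floor. Saddle blocks (62 mm in x, 18 mm high) start 28 mm from the ends. Origin: on the tray floor under the middle of the gap; axes as gap.
- tray: Shallow black plastic tray, fixed, 380 mm (its x, away from the robot) x 510 mm (y) x 25 mm high, walls and floor 4 mm thick. Origin: centre of its underside, on the shelf. The cartridges' line crosses it 55 mm beyond its centre, leaving about 107 mm free before the far wall. A clear parts bin, at most 110 mm high, is fixed outside its right wall (tray x 40, y -307 mm).
- nozzle_cap: Yellow nozzle cap, loose bystander standing in the tray on the robot's side, left; 26 mm diameter, 36 mm high. Origin: centre of its underside.
- punch: Steel cartridge punch, loose bystander lying in the tray on the robot's side, right: T-shaped, 120 mm long (x from -25 mm at the 70 mm wide cross handle to +95 mm at the point), 14 mm high. Origin on its underside, on its long axis.
- spare_nozzle: White conical spare nozzle, loose bystander standing upright beyond the cartridges, left; 30 mm diameter, 62 mm high. Origin: centre of its underside.
- jar: Small capped glass jar, loose bystander standing beyond the cartridges, right; 44 mm diameter, 45 mm high. Origin: centre of its underside.
- tape_roll: Paper tape roll lying flat on the shelf left of the tray, loose bystander; 90 mm diameter, 24 mm high. Origin: centre of its underside.
- putty_knife: Flat-bladed spatula lying on the shelf left of the tray, near the robot, loose bystander, about 250 mm long.
- tin: The same tin as tin_center; this origin is the centre of its underside, with the same axes.
Things that resemble listed ones, but are neither listed nor needed, are in the scene too. Of the things shaped like the tin, the aluminium one is meant.

How it is judged:
On the way:
1. the tin is half-way through the gap, between the two cartridge ends (x of tin_center in the frame of gap between -0.02 and 0.02 m and y of tin_center in the frame of gap between -0.008 and 0.008 m and angle between the x axis of tin_center and the x axis of gap, either way round below 0.2 rad), for 0.02 s.
At the end, for the whole second after the job is handed in: The whole tin lies beyond the cartridges (its centre at least 55 mm beyond the middle of the gap), within 30 mm of the gap's centre line and within 0.3 rad of square to it, flat on the tray floor and at rest; every bystander is within 20 mm of where it was (x of tin_center in the frame of gap between 0.055 and 0.11 m and y of tin_center in the frame of gap between -0.03 and 0.03 m and angle between the x axis of tin_center and the x axis of gap, either way round below 0.3 rad and z of tin_center in the frame of gap between -0.006 and 0.006 m and angle between tin_center's own z axis and vertical below 0.06 rad and linear speed of tin below 0.01 m/s and distance of each of nozzle_cap, punch, spare_nozzle, jar, tape_roll, putty_knife from where it was at the start of the episode below 0.02 m); the robot touches nothing.
It fails at once if the tin is lifted off the tray floor (z of tin_center in the frame of gap above 0.008 m).
It fails at once if the tin is tipped (angle between tin_center's own z axis and vertical above 0.2 rad).
It fails at once if the tin is pinched or forced (more than 25 N between it and the fingers) (contact force between the fingers and tin above 25 N).
It fails at once if a bystander is displaced by more than 20 mm (distance of any of nozzle_cap, punch, spare_nozzle, jar, tape_roll, putty_knife from where it was at the start of the episode above 0.02 m).
It also fails if it takes over 67 s, if anything falls off the work surface, if the arm or the gripper's body presses on something with over 40 N, if the wrist force passes 120 N, or if a joint passes its speed limit or range.

## Robot

A 6-joint arm with a two-finger parallel gripper is mounted at the origin on the work surface. World frame = base frame: x ahead of the robot, y to its left, z up, the work surface at z = 0. Lengths are in m, angles in rad, forces in N, time in s.
With the tool pointing down it reaches from about 0.35 to 0.975 m from the base axis. Payload 4.9 kg.
Tool frame: the origin (TCP) lies at the very end of the fingers, on their centre line; the grasp point (between the pads) lies 19 mm behind it (ctrl.pinch_z is the distance from the TCP to the grasp point, in m); z points along the fingers, y is the line along which they close (so a half turn about z gives the same grasp; the last joint's range is limited). The gripper opens to 85 mm and grips with 20 to 120 N. Pads are 22 mm wide; open, the fingers measure 114 mm over their backs; the gripper's body (76 mm by 85 mm) begins 54 mm behind the grasp point. The pads swing forward as they close: fully open they stand 13 mm farther back than shut.
Start: joints at [-1.334, 0.053, 1.613, -0, 1.476, -0.119], TCP at [0.218, -0.586, 0.231] pointing down, gripper open.
Joint ranges: [-3.01, 3.01], [-1.01, 2.22], [0.06, 2.58], [-1.02, 4.17], [0.09, 2.62], [-3.14, 3.14]. Speed limits (rad/s): [2.57, 2.57, 3.14, 3.14, 3.14, 3.14].

## Interface

Orientations are given as a rotation vector (axis times angle).
In Python, from station import ctrl, optics gives the robot as it stands. The module is installed in compiled form; this text tells all that it offers.
- The arm moves only by the shell command python3 -m handwheel 'ROWS' [OPENING] [FORCE]. ROWS is JSON, one flat list of numbers, 6 for each row, row after row: the shift along the tool's x, y, z in m, then the turn, a rotation vector about the tool's x, y, z in degrees. A call has 1 to 20 rows; each row shifts and turns the commanded pose from where the row before left it, along the tool's axes as they then stand; what a row does not reach is not made up. A row lasts 1/10 s, in which the tool goes at most 50 mm and 8.59 degrees, less where a joint would pass 70% of its speed; a pose out of reach is approached as far as the arm can. A call is refused whole if a number of a shift passes 0.05 or a number of a turn 8.59, either way. A call with a gripper value outside its range is refused whole. OPENING is the closure, from 0 (fully open) to 1 (shut), set as the call begins (- or left out, the last holds). The fingers move at their own pace and stop on an object; FORCE is the grip in N (left out, the last holds). Time passes only in rows, so rows that do not move let the fingers close. It gives the time, the measured TCP pose, the force and the opening at its end, in the units of the state.
- ctrl.get_obs(): the state, without advancing time (a new reading comes with each control period).
- optics.get_image(name): name is "scene" or "side" or "wrist"; returns (picture, depth): 384x512x3 uint8, red, green, blue; 384x512 float32, m along the optical axis (not along the pixel's ray), 0 where there is no reading.
- optics.get_calibration(name): a dict with "fovy" (degrees; the focal length in pixels is half the picture's height over the tangent of half this angle, whatever the lens; pixels are square), "cx", "cy" (the principal point, pixels), "rvec" (rotation vector, rad) and "tvec" (3), from world to camera coordinates, as OpenCV has them; the wrist camera has in their place "mount" (4x4, takes a point from camera to tool coordinates, whose origin is the TCP and whose axes are the flange's). Camera axes: x right, y down, z forward; pixel columns grow to the right and rows downward; lengths in m; the calibration is good to about 2 mm. A picture is of the moment at which its call begins: read the wrist's pose just before it. get_calibration takes no time and is no camera call.
- ctrl.finish_job(): hands the job in, once; it reports no verdict.
The state is a dict: "t": time; "q": joint angles; "dq": joint speeds; "effort": joint torques, N m; "tool_pos": TCP position; "tool_rot": TCP orientation; "contact_force": force on the tool from outside, world axes, zero at the start; "wrist_torque": the same for the moment, N m; "opening": finger opening in m.
Only numpy, scipy, OpenCV 4.12 (cv2) and the standard library are available. Lean on these libraries where they do the work, as an engineer would, in place of code of your own. Each camera call takes 0.05 s, during which the arm holds its last target. There are 200 camera calls.

## Working session

There is one attempt and no reset: what is moved stays moved. The work goes in short steps, Python scripts to look and compute and a shell command to move; the robot and the scene stay as the last step left them, time stands still between calls to the robot, and variables do not carry over. Pictures are saved under pics/ and viewed, on a budget of 10 in all, crops included, one or two more only if the job needs it, and the job is handed in when it is done.

```bash
mkdir -p pics; cat > h.py <<'E'
import numpy as np, cv2
from station import ctrl, optics
from scipy.spatial.transform import Rotation as R
def grab(n):
    o=ctrl.get_obs(); im,d=optics.get_image(n); c=optics.get_calibration(n)
    f=192/np.tan(np.radians(c['fovy'])/2)
    if 'mount' in c:
        T=np.eye(4);T[:3,:3]=R.from_rotvec(o['tool_rot']).as_matrix();T[:3,3]=o['tool_pos'];T=T@np.array(c['mount'])
    else:
        T=np.eye(4);T[:3,:3]=R.from_rotvec(np.ravel(c['rvec'])).as_matrix();T[:3,3]=np.ravel(c['tvec']);T=np.linalg.inv(T)
    v,u=np.mgrid[:384,:512]
    P=np.stack([(u-c['cx'])/f*d,(v-c['cy'])/f*d,d],-1)@T[:3,:3].T+T[:3,3]
    P[d==0]=np.nan
    return im,P,T
def save(im,p,s=1.5):
    cv2.imwrite(p,cv2.resize(im[...,::-1],None,fx=s,fy=s))
E
python3 - <<'E'
from h import *
o=ctrl.get_obs(); print(o['t'],R.from_rotvec(o['tool_rot']).as_matrix().round(2))
for n in('scene','side'):
    im,P,T=grab(n); save(im,f'pics/{n}.png'); np.savez(f'{n}.npz',im=im,P=P,T=T); print(n,T.round(2))
    print(optics.get_calibration(n))
E
```

```text
0.0 [[ 0.94  0.35 -0.  ]
 [ 0.35 -0.94  0.  ]
 [ 0.   -0.   -1.  ]]
scene [[-0.06  0.68 -0.73  1.28]
 [ 1.    0.03 -0.05  0.18]
 [-0.01 -0.73 -0.68  0.78]
 [ 0.    0.    0.    1.  ]]
{'fovy': 44.90997738190149, 'cx': 252.96374406070223, 'cy': 197.74483587600275, 'rvec': array([ 1.69692927,  1.79743697, -0.79228898]), 'tvec': array([-0.08796093, -0.30841573,  1.48083316])}
side [[-0.88 -0.24  0.42  0.  ]
 [-0.48  0.44 -0.76  1.03]
 [ 0.   -0.87 -0.5   0.64]
 [ 0.    0.    0.    1.  ]]
{'fovy': 42.39753955645403, 'cx': 255.2599206665206, 'cy': 191.08852385139986, 'rvec': array([ 0.62814602, -2.44702433,  1.41074092]), 'tvec': array([0.49412684, 0.10033282, 1.09889068])}
```

View pics/scene.png

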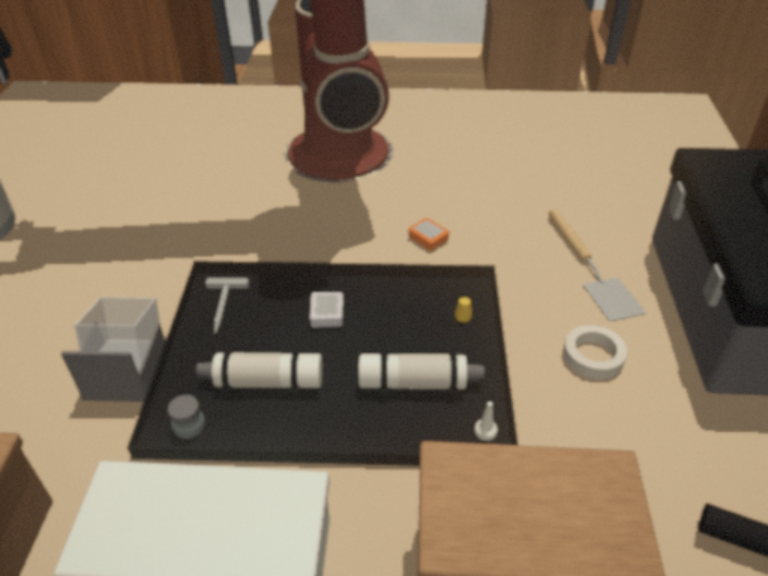

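View pics/side.png

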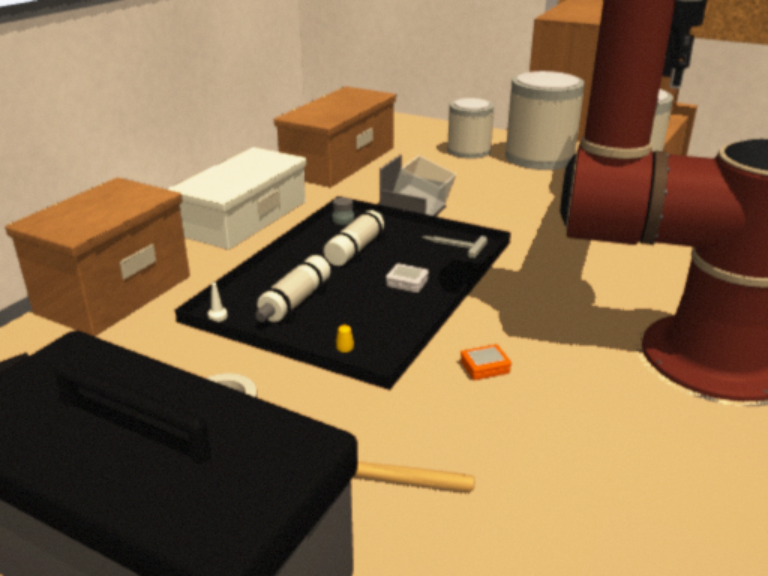

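The scene picture shows the bare-metal tin in the tray at display pixel (327,308). The other tin-shaped thing is orange, on the shelf at (429,233). The gap is near (340,370), the punch at (225,300) and the yellow cap at (464,310). I choose the tin in the tray. In the side picture it is at (407,277).

```bash
cat > m.py <<'E'
from h import *
def rect(p):
    (c,s,a)=cv2.minAreaRect((p[:,:2]*1000).astype(np.float32)); return np.round(c,1),np.round(s,1),round(a,1)
if __name__=='__main__':
  for n,(u0,u1,v0,v1) in {'scene':(195,240,185,225),'side':(250,292,168,200)}.items():
    D=np.load(n+'.npz');P=D['P'];im=D['im'].astype(float)
    Q=P[v0:v1,u0:u1].reshape(-1,3);Q=Q[np.isfinite(Q[:,0])]
    h=Q[(Q[:,2]>.016)&(Q[:,2]<.036)]; top=h[abs(h[:,2]-np.percentile(h[:,2],85))<.004]
    print(n,'tin n',len(top),'z',np.median(top[:,2]),'floor',np.median(Q[Q[:,2]<.012][:,2]),rect(top),rect(h))
    A=P.reshape(-1,3);A=A[np.isfinite(A[:,0])]
    c=A[(A[:,0]>.3)&(A[:,0]<.9)&(abs(A[:,1])<.45)]
    B=(im.sum(-1)>330).ravel(); A2=P.reshape(-1,3)
    m=B&(A2[:,2]>.035)&(A2[:,2]<.062)&(A2[:,0]>.5)&(A2[:,0]<.85)&(A2[:,1]>-.25)&(A2[:,1]<.35)
    k,lab,st,cen=cv2.connectedComponentsWithStats(m.reshape(384,512).astype(np.uint8))
    for i in range(1,k):
        if st[i,4]>60:
            p=P[lab==i]; print(' comp',cen[i].round(),st[i,4],'min',p.min(0).round(3),'max',p.max(0).round(3),'zmax',np.percentile(p[:,2],98).round(4),rect(p[p[:,2]>.047]) if (p[:,2]>.047).sum()>5 else '')
  D=np.load('scene.npz');im=D['im'];save(im[160:320,80:350],'pics/crop.png',2.9)
E
python3 m.py
```

```text
scene tin n 364 z 0.026226654989892406 floor 0.004318742293513866 (array([497.6,  33.1]), array([61.4, 49.5]), 5.9) (array([497.5,  33.1]), array([61.6, 49.6]), 6.1)
 comp [ 97. 229.] 184 min [ 0.56  -0.219  0.042] max [ 0.673 -0.201  0.062] zmax 0.0614 (array([ 617. , -211.3]), array([113.3,  17.3]), 2.2)
 comp [144. 244.] 125 min [ 0.628 -0.114  0.035] max [ 0.667 -0.092  0.057] zmax 0.0562 (array([645.2, -99.1]), array([35.2, 14.9]), 0.6)
 comp [173. 244.] 773 min [ 0.62  -0.085  0.035] max [0.666 0.005 0.057] zmax 0.0561 (array([641.6, -40.3]), array([36.7, 89.6]), 2.2)
 comp [205. 244.] 267 min [0.62  0.012 0.035] max [0.663 0.043 0.056] zmax 0.0557 (array([640.2,  27. ]), array([31.3, 29.6]), 3.0)
 comp [246. 245.] 268 min [0.619 0.098 0.035] max [0.658 0.13  0.058] zmax 0.0555 (array([635.8, 113.7]), array([34.3, 29.8]), 4.8)
 comp [279. 245.] 783 min [0.614 0.138 0.035] max [0.657 0.227 0.057] zmax 0.0557 (array([633.1, 182.6]), array([36.6, 88.3]), 1.9)
 comp [309. 245.] 136 min [0.617 0.235 0.036] max [0.653 0.27  0.056] zmax 0.0552 (array([632. , 241.2]), array([12.9, 29.7
[... 553 characters left out ...]
.3, -208. ]), array([88.9, 21.7]), 7.5)
 comp [241. 151.] 242 min [ 0.616 -0.089  0.035] max [0.658 0.005 0.054] zmax 0.053 (array([640. , -41.5]), array([28.9, 91.2]), 3.8)
 comp [227. 162.] 154 min [0.614 0.008 0.035] max [0.658 0.048 0.055] zmax 0.0523 (array([636.3,  27.2]), array([26.2, 39.8]), 5.5)
 comp [212. 175.] 96 min [0.609 0.099 0.035] max [0.653 0.132 0.052] zmax 0.0519 (array([631.8, 117.1]), array([25.8, 34.5]), 8.1)
 comp [198. 187.] 361 min [0.605 0.136 0.035] max [0.648 0.227 0.055] zmax 0.0527 (array([628.1, 182. ]), array([33.4, 91.1]), 3.6)
 comp [182. 199.] 139 min [0.603 0.235 0.035] max [0.651 0.255 0.054] zmax 0.0522 (array([626.8, 242.7]), array([29.3, 16. ]), 5.9)
```

View pics/crop.png

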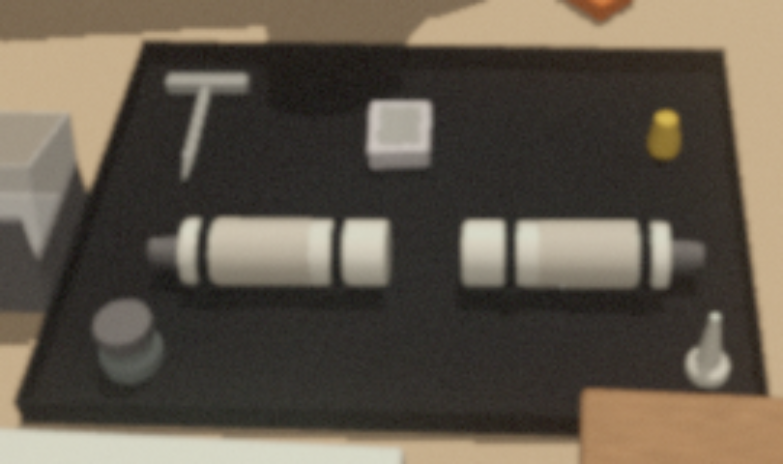

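The crop shows the bare-metal tin at (400,133), the cartridge ends at (390,252) and (461,252), the punch's handle reaching about (248,82), and the yellow cap at (665,135).
- **Tin:** centre about (0.4975, 0.033), yaw about 5.9°. The measured 61x50 mm footprint and 22 mm height match the description.
- **Gap:** centre about (0.6385, 0.0705), yaw about 2.2°.

Next I go above for a wrist look.

```bash
python3 -m handwheel '[0,0,0,0,0,6.1, 0,0,0,0,0,6.1, 0,0,0,0,0,6.1, 0.023,-0.04,0,0,0,0, 0.023,-0.04,0,0,0,0, 0.023,-0.04,0,0,0,0, 0.023,-0.04,0,0,0,0, 0.023,-0.04,0,0,0,0, 0.023,-0.04,0,0,0,0, 0.023,-0.04,0,0,0,0, 0.023,-0.04,0,0,0,0, 0.023,-0.04,0,0,0,0, 0.023,-0.04,0,0,0,0, 0.023,-0.04,0,0,0,0, 0.023,-0.04,0,0,0,0, 0.023,-0.04,0,0,0,0, 0,0,0,0,0,0, 0,0,0,0,0,0]' 0.85
python3 - <<'E'
from h import *
im,P,T=grab('wrist'); save(im,'pics/w1.png'); np.savez('wrist.npz',im=im,P=P,T=T); print(T.round(3))
E
```

```text
t: 1.9
tool_pos: [0.4975, -0.0543, 0.2307]
tool_rot: [3.141, 0.061, -0.002]
contact_force: [0.3, -0.1, -1.1]
opening: 0.0125
[[ 0.04  -0.956 -0.291  0.571]
 [-0.999 -0.037 -0.013 -0.051]
 [ 0.002  0.292 -0.957  0.373]
 [ 0.     0.     0.     1.   ]]
```

View pics/w1.png

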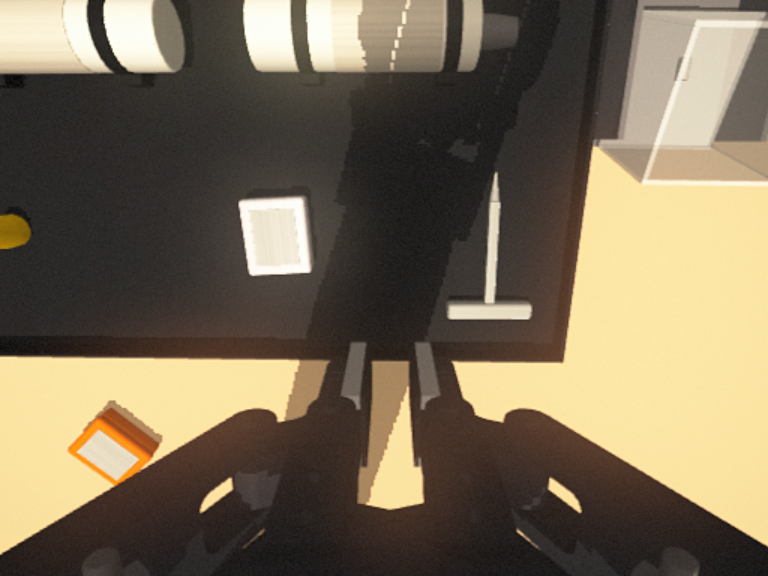

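The wrist view shows the tin at (277,236), the facing cartridge ends at about x=185 and x=245 (row 35), the punch at (490,300), the orange decoy at (113,447), and the fingers at the bottom.

```bash
python3 - <<'E'
from h import *; from m import rect
D=np.load('wrist.npz');P=D['P'];im=D['im'].astype(float)
Q=P[120:195,150:215].reshape(-1,3);h=Q[(Q[:,2]>.016)&(Q[:,2]<.036)]
print('tin',len(h),np.median(h[:,2]),'floor',np.nanmedian(Q[Q[:,2]<.012][:,2]),rect(h))
for n,(a,b) in {'L':(0,130),'R':(160,312)}.items():
    p=P[0:60,a:b].reshape(-1,3);p=p[(p[:,2]>.024)&(p[:,2]<.06)&(p[:,0]>.6)&(p[:,0]<.68)]
    t=p[(p[:,2]>.05)]; vx=cv2.fitLine(t[:,:2].astype(np.float32),cv2.DIST_HUBER,0,.01,.01).ravel()
    print(n,'y',p[:,1].min().round(4),p[:,1].max().round(4),'x',p[:,0].min().round(4),p[:,0].max().round(4),'zmax',np.percentile(p[:,2],99).round(4),rect(t),'line',vx,'deg',np.degrees(np.arctan(-vx[0]/vx[1])))
p=P[100:230,290:370].reshape(-1,3);p=p[(p[:,2]>.009)&(p[:,2]<.025)];print('punch',p.min(0),p.max(0))
p=P[225:300,200:320].reshape(-1,3);p=p[(p[:,2]>.2)]
tm=P[225:245,200:320];
for r in(231,235,240,250): 
    row=P[r,200:320]; k=row[:,2]>.2; print(r,row[k][:,1].round(3)[::3],row[k][:,0].round(3)[::8],row[k][:,2].round(3)[::8])
E
```

```text
tin 2198 0.025854534574790228 floor 0.003671846968746284 (array([497.3,  35.2]), array([60.3, 50.3]), 4.3)
L y 0.0983 0.2153 x 0.606 0.6553 zmax 0.0551 (array([632.7, 149.5]), array([ 29.6, 100.5]), 2.2) line [ 0.05755528 -0.99834234  0.63271725  0.1478562 ] deg 3.2994976
R y -0.1023 0.0441 x 0.6141 0.6579 zmax 0.0555 (array([639.3, -27.1]), array([ 30.5, 140.6]), 2.3) line [ 0.04149671 -0.99913865  0.64026916 -0.0281665 ] deg 2.3782692
punch [ 0.4105191  -0.19896169  0.0090131 ] [ 0.5471169  -0.10327301  0.02027401]
231 [-0.04  -0.042 -0.043 -0.045 -0.046 -0.06  -0.062 -0.063 -0.065 -0.066] [0.508 0.508 0.509 0.509] [0.238 0.238 0.238 0.238]
235 [-0.04  -0.042 -0.043 -0.045 -0.046 -0.047 -0.06  -0.061 -0.063 -0.064
 -0.066] [0.508 0.507 0.502 0.509] [0.242 0.241 0.23  0.243]
240 [-0.034 -0.036 -0.037 -0.039 -0.041 -0.042 -0.043 -0.045 -0.046 -0.047
 -0.06  -0.061 -0.062 -0.064 -0.065 -0.067 -0.069 -0.07  -0.072] [0.504 0.504 0.508 0.509 0.509 0.509 0.505] [0.24  0.24  0.247 0.249 0.248 0.248 0.24 ]
250 [-0.034 -0.035 -0.036 -0.038 -0.039 -0.041 -0.043 -0.044 -0.045 -0.047
 -0.047 -0.06  -0.061 -0.062 -0.063 -0.064 -0.066 -0.068 -0.069 -0.071
 -0.072] [0.503 0.504 0.508 0.508 0.501 0.508 0.508 0.505] [0.249 0.249 0.256 0.257 0.243 0.256 0.256 0.249]
```

```bash
python3 -m handwheel '[0.003,-0.029,0,0,0,0, 0,0,0.035,0,0,0, 0,0,0.035,0,0,0, 0,0,0.035,0,0,0, 0,0,0.035,0,0,0, 0,0,0.035,0,0,0, 0,0,0.025,0,0,0, 0,0,0.01,0,0,0, 0,0,0.007,0,0,0, 0,0,0.005,0,0,0, 0,0,0,0,0,0, 0,0,0,0,0,0]'
python3 - <<'E'
from h import *
im,P,T=grab('scene'); save(im[150:270,100:320],'pics/s2.png',3.5)
E
```

```text
t: 3.15
tool_pos: [0.5005, -0.0265, 0.0105]
tool_rot: [3.141, 0.057, 0.003]
contact_force: [0.1, 0.0, 0.6]
opening: 0.0128
```

View pics/s2.png

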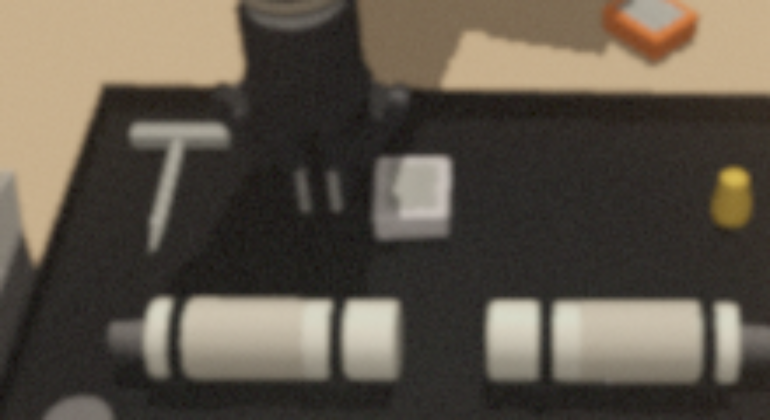

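The fingers stand clear, right of the tin: pads at (303,190) and (335,190), tin at (413,197). I push it sideways next.

```bash
python3 -m handwheel '[0,0,0.003,0,0,0, 0,-0.004,0,0,0,0, 0,-0.004,0,0,0,0, 0,-0.004,0,0,0,0, 0,-0.003,0,0,0,0, 0,-0.003,0,0,0,0, 0,-0.003,0,0,0,0, 0,-0.003,0,0,0,0, 0,-0.003,0,0,0,0, 0,-0.003,0,0,0,0, 0,-0.003,0,0,0,0, 0,-0.003,0,0,0,0, 0,-0.003,0,0,0,0, 0,-0.003,0,0,0,0, 0,-0.002,0,0,0,0, 0,0,0,0,0,0, 0,0,0,0,0,0]'
cat > t.py <<'E'
from h import *; from m import rect
import sys
n=sys.argv[1]; im,P,T=grab(n); np.savez('last.npz',im=im,P=P,T=T); o=ctrl.get_obs()
c,s=np.cos(.039),np.sin(.039)
G=(P-[.637,.071,0])@np.array([[c,-s,0],[s,c,0],[0,0,1]])
B=(im.max(-1)>110)&(G[...,2]>.018)&(G[...,2]<.032)&(G[...,0]>-.19)&(G[...,0]<.14)&(abs(G[...,1])<.07)
k,lab,st,cen=cv2.connectedComponentsWithStats(B.astype(np.uint8))
for i in range(1,k):
    if st[i,4]>40: print(n,cen[i].round(),st[i,4],'gap-frame mm',rect(G[lab==i]))
p=(np.array(o['tool_pos'])-[.637,.071,0])*1000; print('tcp gap frame',(c*p[0]+s*p[1]).round(1),(c*p[1]-s*p[0]).round(1),p[2].round(1),o['t'])
save(im,'pics/last.png')
E
python3 t.py scene; python3 t.py wrist
```

```text
t: 4.9
tool_pos: [0.4979, 0.0179, 0.0063]
tool_rot: [-3.141, -0.057, 0.0]
contact_force: [-0.2, -0.1, -0.8]
opening: 0.0129
scene [231. 205.] 293 gap-frame mm (array([-140.3,   -2.6]), array([61.8, 46.8]), 2.0)
scene [206. 256.] 45 gap-frame mm (array([ 20.3, -43.6]), array([ 5.4, 29.2]), 1.6)
tcp gap frame -141.1 -47.7 6.2 4.95
wrist [158. 237.] 9683 gap-frame mm (array([-135.4,   -8.1]), array([62.7, 52.7]), 90.0)
wrist [284. 243.] 174 gap-frame mm (array([-131.5,  -59. ]), array([8.2, 3.5]), 52.4)
tcp gap frame -141.1 -47.7 6.3 5.0
```

View pics/last.png

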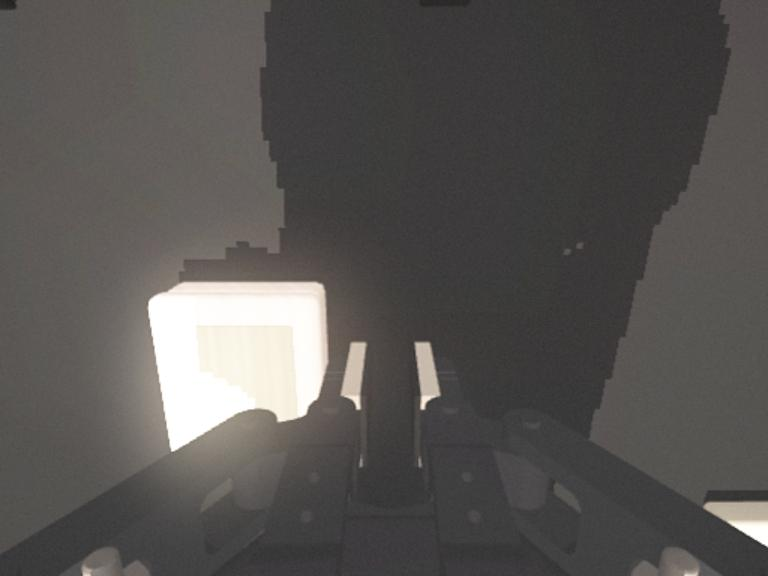

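```bash
python3 -m handwheel '[0,-0.0025,0,0,0,0, 0,0,0,0,0,0, 0,0.01,0,0,0,0, 0,0.01,0,0,0,0, -0.03,0,-0.035,0,0,0, -0.025,-0.02,-0.04,0,0,0, 0,-0.02,-0.04,0,0,0, 0,-0.025,-0.035,0,0,0, 0,0,-0.035,0,0,0, 0,0,-0.03,0,0,0, 0,0,0,0,0,0, 0,0,0,0,0,0]'
python3 t.py scene; python3 t.py wrist
```

```text
t: 6.2
tool_pos: [0.4423, 0.0622, 0.221]
tool_rot: [3.141, 0.056, 0.003]
contact_force: [0.5, 0.3, -0.7]
opening: 0.0127
scene [230. 206.] 240 gap-frame mm (array([-139.7,   -0.5]), array([62.6, 47.3]), 2.2)
scene [206. 256.] 43 gap-frame mm (array([ 20.2, -42.7]), array([ 6. , 27.8]), 1.5)
tcp gap frame -195.7 -1.1 219.5 6.25
wrist [258. 111.] 2605 gap-frame mm (array([-139.5,    0.6]), array([58.7, 49.7]), 0.1)
tcp gap frame -196.1 -1.0 218.7 6.3
```

View pics/last.png

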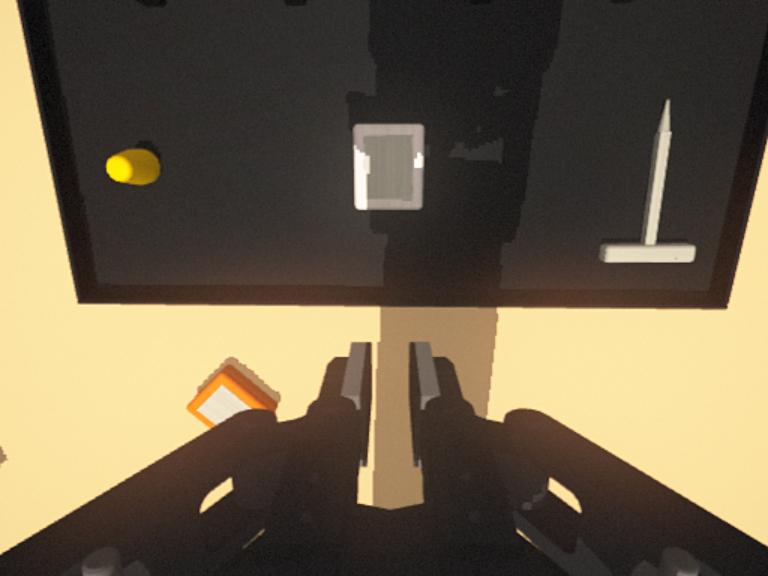

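The tin is square and centred (gap frame y about 0 to 0.6 mm), at (388,167) in the wrist view. The fingers are directly behind it, so I lower and push.

```bash
python3 -m handwheel '[0,-0.001,0.035,0,0,0, 0,0,0.035,0,0,0, 0,0,0.035,0,0,0, 0,0,0.035,0,0,0, 0,0,0.035,0,0,0, 0,0,0.02,0,0,0, 0,0,0.01,0,0,0, 0,0,0.006,0,0,0, 0,0,0,0,0,0, 0,0,0,0,0,0]'
python3 -m handwheel '[0.003,0,0,0,0,0, 0.004,0,0,0,0,0, 0.004,0,0,0,0,0, 0.003,0,0,0,0,0, 0.003,0,0,0,0,0, 0.004,0,0,0,0,0, 0.004,0,0,0,0,0, 0.004,0,0,0,0,0, 0.004,0,0,0,0,0, 0.004,0,0,0,0,0, 0.004,0,0,0,0,0, 0.004,0,0,0,0,0, 0.004,0,0,0,0,0, 0.004,0,0,0,0,0, 0.004,0,0,0,0,0, 0.004,0,0,0,0,0, 0.004,0,0,0,0,0, 0.004,0,0,0,0,0, 0.003,0,0,0,0,0, 0,0,0,0,0,0]'
python3 t.py scene; cp pics/last.png pics/s3.png; python3 t.py wrist
```

```text
t: 7.3
tool_pos: [0.4427, 0.0637, 0.0103]
tool_rot: [3.141, 0.057, 0.003]
contact_force: [-0.1, -0.3, 0.1]
opening: 0.0126
t: 9.3
tool_pos: [0.5145, 0.0664, 0.0096]
tool_rot: [3.141, 0.057, 0.001]
contact_force: [-0.5, 0.2, 0.4]
opening: 0.0128
scene [229. 224.] 233 gap-frame mm (array([-80.4,  -0.1]), array([46.2, 59. ]), 89.6)
scene [207. 254.] 53 gap-frame mm (array([ 12.8, -37. ]), array([20. , 43.8]), 47.0)
tcp gap frame -122.8 0.1 9.6 9.35
wrist [155.  19.] 517 gap-frame mm (array([-23.4,  42.6]), array([ 9.3, 31.9]), 18.4)
wrist [364.  18.] 483 gap-frame mm (array([-23.1, -41.1]), array([32. ,  8.3]), 74.1)
wrist [260. 169.] 15643 gap-frame mm (array([-84.1,   0.6]), array([50.3, 64.8]), 89.9)
tcp gap frame -123.0 0.2 9.5 9.4
```

View pics/last.png

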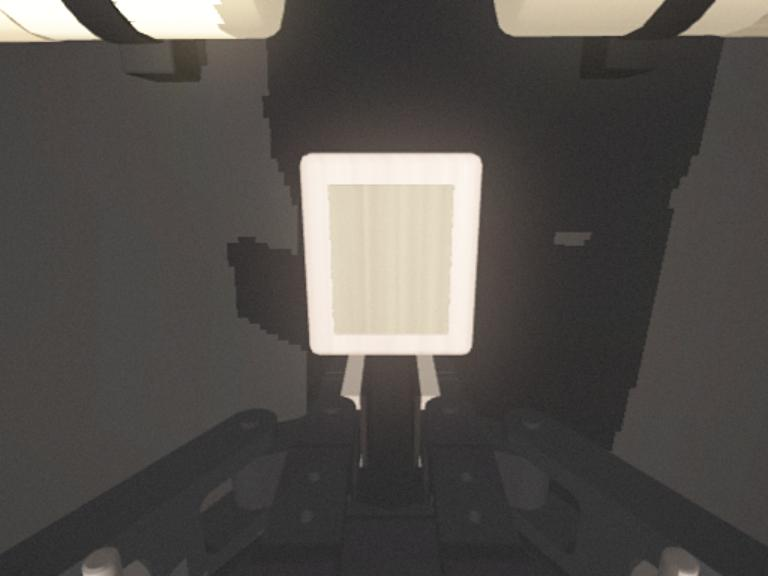

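```bash
python3 - <<'E'
import numpy as np
P=np.load('last.npz')['P']; q=P[225:].reshape(-1,3); c,s=np.cos(.039),np.sin(.039)
d=q-[.5145,.0664,.0095]; y=c*d[:,1]-s*d[:,0]; x=c*d[:,0]+s*d[:,1]; z=d[:,2]
m=(x<.0105)&(z>.005)
for a in range(0,100,8):
    k=m&(z*1000>=a)&(z*1000<a+8)
    if k.sum(): print(a,k.sum(),y[k].min().round(3),y[k].max().round(3))
E
```

```text
0 36 -0.017 0.019
8 337 -0.019 0.021
16 457 -0.02 0.021
24 478 -0.019 0.021
32 695 -0.022 0.014
40 651 -0.03 0.029
48 2104 -0.043 0.044
56 3066 -0.044 0.048
64 2324 -0.052 0.053
72 3926 -0.057 0.058
80 2678 -0.06 0.062
88 166 -0.055 0.051
```

At the current pose the finger linkage clears the cartridge tops by only about 2 mm. I'll back off, shut the fingers (which makes them longer and narrower), raise a little and check the profile again.

```bash
python3 -m handwheel '[-0.008,0,0,0,0,0, 0,0,-0.006,0,0,0, 0,0,0,0,0,0, 0,0,0,0,0,0, 0,0,0,0,0,0]' 1 20
python3 t.py wrist; python3 - <<'E'
import numpy as np
from station import ctrl
o=ctrl.get_obs()['tool_pos']
P=np.load('last.npz')['P']; q=P[215:].reshape(-1,3); c,s=np.cos(.039),np.sin(.039)
d=q-np.array(o); y=c*d[:,1]-s*d[:,0]; x=c*d[:,0]+s*d[:,1]; z=q[:,2]
m=(x<.0125)&(z>.01)&(abs(y)<.07)
for a in range(8,104,6):
    k=m&(z*1000>=a)&(z*1000<a+6)
    if k.sum(): print('world z',a,k.sum(),'y',y[k].min().round(3),y[k].max().round(3),'xmax',x[k].max().round(3))
E
```

```text
t: 9.9
tool_pos: [0.5059, 0.0661, 0.0156]
tool_rot: [-3.141, -0.057, -0.001]
contact_force: [1.3, -0.2, 0.8]
opening: -0.0
wrist [143.   2.] 388 gap-frame mm (array([-24.1,  44.3]), array([ 2.7, 29.9]), 4.4)
wrist [373.   1.] 299 gap-frame mm (array([-23.2, -42.6]), array([ 2.4, 29.8]), 0.8)
wrist [260. 146.] 14948 gap-frame mm (array([-81.5,   0.6]), array([50.2, 59.5]), 89.8)
wrist [251. 234.] 131 gap-frame mm (array([-121.1,    5.8]), array([3.2, 7.3]), 33.7)
wrist [268. 234.] 124 gap-frame mm (array([-121. ,   -4.2]), array([7.1, 3.6]), 55.5)
tcp gap frame -131.2 0.2 15.4 9.95
world z 14 8 y -0.005 0.007 xmax 0.011
world z 20 237 y -0.012 0.014 xmax 0.011
world z 26 336 y -0.013 0.014 xmax 0.011
world z 32 361 y -0.013 0.014 xmax 0.011
world z 38 427 y -0.013 0.014 xmax 0.012
world z 44 333 y -0.013 0.014 xmax 0.012
world z 50 659 y -0.016 0.016 xmax 0.012
world z 56 797 y -0.03 0.031 xmax 0.012
world z 62 1943 y -0.034 0.037 xmax 0.012
world z 68 4474 y -0.039 0.04 xmax 0.012
world z 74 2665 y -0.044 0.047 xmax 0.012
world z 80 2915 y -0.049 0.051 xmax 0.012
world z 86 4933 y -0.054 0.055 xmax 0.012
world z 92 4820 y -0.059 0.06 xmax 0.012
world z 98 5174 y -0.06 0.062 xmax 0.012
```

View pics/last.png

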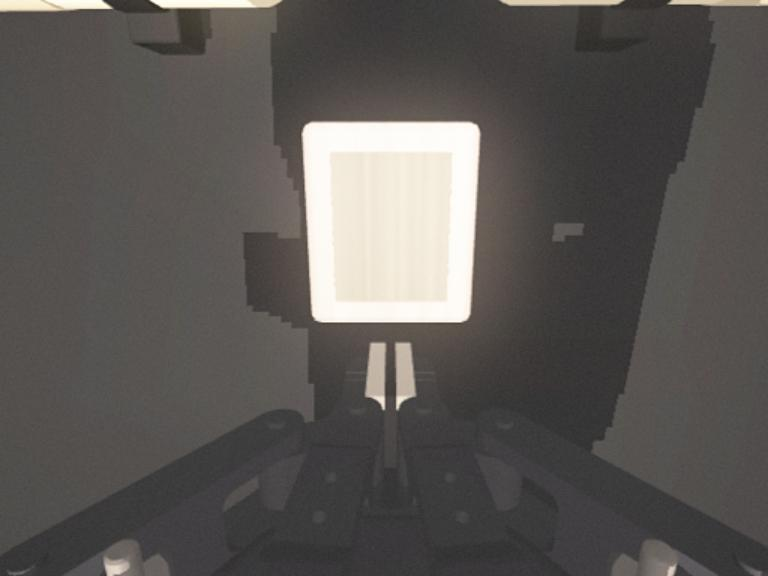

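The shut fingers clear everything now: ±16 mm up to z=56 mm, above the cartridge tops. The tin, cols 302-481, is centred on the gap. I push into the gap in two calls.

```bash
python3 -m handwheel '[0.004,0,-0.002,0,0,0, 0.004,0,0,0,0,0, 0.004,0,0,0,0,0, 0.004,0,0,0,0,0, 0.004,0,0,0,0,0, 0.004,0,0,0,0,0, 0.004,0,0,0,0,0, 0.004,0,0,0,0,0, 0.004,0,0,0,0,0, 0.004,0,0,0,0,0, 0.004,0,0,0,0,0, 0,0,0,0,0,0]'
python3 t.py wrist
python3 -m handwheel '[0.003,0,0,0,0,0, 0.003,0,0,0,0,0, 0.003,0,0,0,0,0, 0.003,0,0,0,0,0, 0.003,0,0,0,0,0, 0.003,0,0,0,0,0]'
python3 t.py wrist
```

```text
t: 11.15
tool_pos: [0.5505, 0.0677, 0.0175]
tool_rot: [-3.141, -0.057, -0.002]
contact_force: [0.1, -0.2, -0.5]
opening: 0.0003
wrist [260. 164.] 13533 gap-frame mm (array([-45.3,   0.3]), array([49.4, 59.3]), 89.9)
tcp gap frame -86.8 0.1 17.5 11.2
t: 11.8
tool_pos: [0.568, 0.0684, 0.0173]
tool_rot: [3.141, 0.057, -0.0]
contact_force: [-1.6, -1.1, -1.0]
opening: 0.0001
wrist [193. 105.] 672 gap-frame mm (array([-0. , 29.2]), array([45.5,  1.3]), 0.6)
wrist [325. 105.] 599 gap-frame mm (array([  0.4, -27. ]), array([ 0.9, 42.5]), 90.0)
wrist [260. 165.] 13635 gap-frame mm (array([-28.1,   0.2]), array([49.6, 58.9]), 89.9)
tcp gap frame -68.6 0.1 17.5 11.85
```

View pics/last.png

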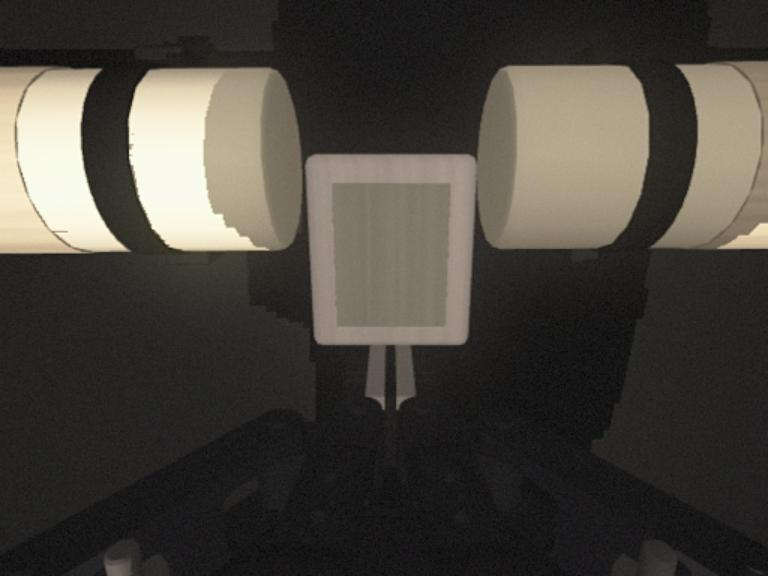

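The tin has entered the gap, square but about 1 mm right of centre: cartridge ends at cols 301 and 478, tin at 306-476. I carry on with a slight left bias.

```bash
python3 -m handwheel '[0.003,-0.0003,0,0,0,0, 0.003,-0.0003,0,0,0,0, 0.003,-0.0002,0,0,0,0, 0.003,0,0,0,0,0, 0.003,0,0,0,0,0, 0.003,0,0,0,0,0, 0,0,0,0,0,0]'
python3 t.py wrist
python3 -m handwheel '[0.003,0,0,0,0,0, 0.003,0,0,0,0,0, 0.003,0,0,0,0,0, 0.003,0,0,0,0,0, 0.003,0,0,0,0,0, 0.003,0,0,0,0,0, 0,0,0,0,0,0]'
python3 t.py wrist
```

```text
t: 12.55
tool_pos: [0.5864, 0.0698, 0.0175]
tool_rot: [-3.141, -0.057, -0.001]
contact_force: [-0.7, -0.5, 0.4]
opening: 0.0004
wrist [197. 145.] 601 gap-frame mm (array([ 0.5, 29.3]), array([45.9,  4.4]), 5.4)
wrist [324. 145.] 567 gap-frame mm (array([  1.5, -27.1]), array([ 1.6, 43.1]), 88.7)
wrist [260. 165.] 13586 gap-frame mm (array([-9.7,  1. ]), array([59.1, 49.8]), 0.0)
tcp gap frame -50.8 0.8 17.5 12.6
t: 13.3
tool_pos: [0.6043, 0.0705, 0.0175]
tool_rot: [-3.141, -0.057, -0.001]
contact_force: [-0.1, 0.1, -0.1]
opening: 0.0003
wrist [260. 165.] 13632 gap-frame mm (array([8.3, 1. ]), array([50. , 59.2]), 89.6)
wrist [191. 176.] 678 gap-frame mm (array([ 7.2, 34. ]), array([53.9, 24. ]), 33.6)
wrist [322. 181.] 531 gap-frame mm (array([  2.2, -27.2]), array([ 4.2, 43.3]), 84.9)
wrist [366. 138.] 55 gap-frame mm (array([ 23.5, -44.1]), array([ 0.5, 17. ]), 0.2)
tcp gap frame -32.8 0.7 17.5 13.35
```

```bash
python3 -m handwheel '[0.003,0,0,0,0,0, 0.004,0,0,0,0,0, 0.004,0,0,0,0,0, 0.004,0,0,0,0,0, 0.004,0,0,0,0,0, 0.004,0,0,0,0,0, 0.004,0,0,0,0,0, 0.004,0,0,0,0,0, 0.004,0,0,0,0,0, 0.004,0,0,0,0,0, 0.004,0,0,0,0,0, 0.004,0,0,0,0,0, 0.004,0,0,0,0,0, 0.004,0,0,0,0,0, 0.004,0,0,0,0,0, 0.004,0,0,0,0,0, 0.003,0,0,0,0,0, 0.002,0,0,0,0,0, 0,0,0,0,0,0, 0,0,0,0,0,0]'
python3 t.py wrist
python3 -m handwheel '[-0.005,0,0,0,0,0, -0.01,0,0,0,0,0, -0.005,0,-0.01,0,0,0, 0,0,-0.03,0,0,0, 0,0,-0.04,0,0,0, 0,0,-0.04,0,0,0, 0,0,-0.04,0,0,0, -0.03,0,-0.03,0,0,0, -0.04,0,0,0,0,0, -0.04,0,0,0,0,0, -0.03,0,0,0,0,0, 0,0,0,0,0,0, 0,0,0,0,0,0]'
python3 t.py wrist; python3 t.py scene
```

```text
t: 15.35
tool_pos: [0.6719, 0.073, 0.0176]
tool_rot: [-3.141, -0.057, -0.001]
contact_force: [-0.1, 0.3, 0.1]
opening: 0.0004
wrist [260. 164.] 13679 gap-frame mm (array([75.9,  0.7]), array([49.9, 59.9]), 89.9)
wrist [169. 275.] 398 gap-frame mm (array([22.1, 43.4]), array([31. ,  7.2]), 76.9)
wrist [351. 274.] 434 gap-frame mm (array([ 22.2, -41.2]), array([ 8.5, 31.4]), 15.5)
tcp gap frame 34.9 0.6 17.6 15.4
t: 16.7
tool_pos: [0.5114, 0.0671, 0.2081]
tool_rot: [3.141, 0.057, 0.003]
contact_force: [0.2, 0.4, -0.4]
opening: -0.0003
wrist [231.  42.] 49 gap-frame mm (array([-1.5, 28.9]), array([37.1,  0.3]), 0.3)
tcp gap frame -125.0 1.0 208.2 16.75
scene [206. 256.] 45 gap-frame mm (array([ 20.2, -43.5]), array([ 5.8, 29.1]), 5.0)
scene [224. 279.] 588 gap-frame mm (array([75.5, -0.9]), array([59.8, 50.1]), 0.9)
tcp gap frame -124.6 0.9 208.1 16.8
```

View pics/last.png

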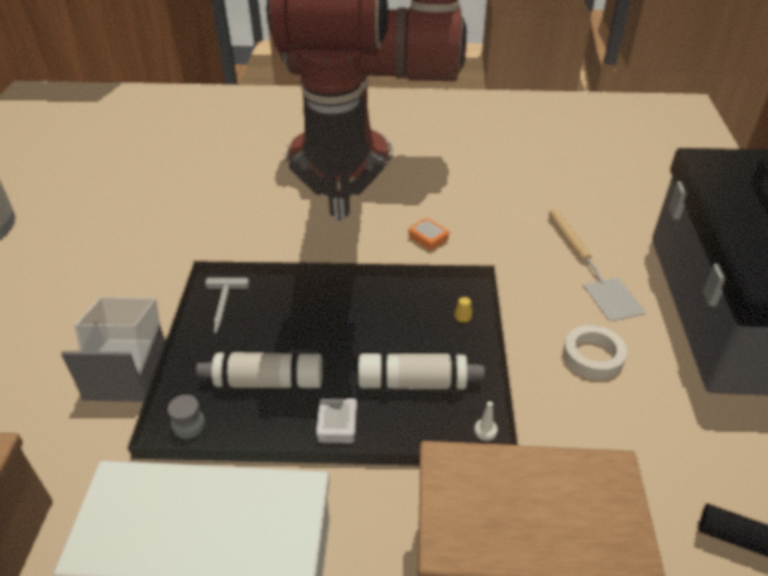

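The tin lies beyond the gap at (337,420), flat and square. All the bystanders are at the same pixels as in the first picture, and the arm is clear.

```bash
python3 -c "
from station import ctrl
print(ctrl.finish_job())"
```

```text
the job is handed in; nothing more can be done
None
```

The tin is stowed behind the cartridges, and I handed the job in at about 17 s of the 67 s allowed. I pushed it about 31 mm sideways into line with the gap, then pushed it straight through from behind with the fingers shut. I never pinched or lifted it.

- **Tin position:** the scene camera's last check puts the tin 75.5 mm beyond the middle of the gap, 0.9 mm off its centre line and about 1° from square. On the way it was measured half-way through at x = -9.7 and +8.3 mm, y = 1.0 mm, square.
- **Forces:** the tool force readings, taken between moves, stayed below about 2.5 N.
- **Bystanders:** they look unmoved in the last scene picture. I compared them by eye only and did not measure them again.
- **Disagreements:** the wrist and scene cameras differed by up to about 2 mm sideways on the tin. One early wrist reading, with the tin overexposed and partly hidden, was about 5 mm off, so I measured again from above. The last wrist picture from the retreat pose did not show the tin, so the final position rests on the scene camera; the wrist reading just before retreat agreed with it (75.9 mm beyond, 0.7 mm off).

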